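# Gauge a printed sleeve, then hold the sprung parts-box lid just under its balance point

### The arm

A 6-joint arm with a two-finger parallel gripper is mounted at the origin on the work surface. World frame = base frame: x ahead of the robot, y to its left, z up, the work surface at z = 0. Lengths are in m, angles in rad, forces in N, time in s.
With the tool pointing down it reaches from about 0.3 to 0.775 m from the base axis. Payload 14.6 kg.
Tool frame: the origin (TCP) lies at the very end of the fingers, on their centre line; the grasp point (between the pads) lies 19 mm behind it; z points along the fingers, y is the line along which they close (so a half turn about z gives the same grasp; the last joint's range is limited). The gripper opens to 94 mm and grips with 3 to 60 N. Pads are 16 mm wide; open, the fingers measure 119 mm over their backs; the gripper's body (75 mm by 177 mm) begins 78 mm behind the grasp point.
Start: joints at [-1.279, 0.3, 1.521, -0, 1.321, -0.067], TCP at [0.193, -0.515, 0.205] pointing down, gripper open.
Joint ranges: [-3.03, 3.03], [-0.79, 2.21], [0.23, 2.52], [-1.04, 4.18], [0, 3.07], [-2.55, 2.55]. Speed limits (rad/s): [2.22, 2.22, 2.57, 3.14, 3.14, 3.14].

### API

Orientations are given as [roll, pitch, yaw] about the fixed x, y, z axes, in that order (R = Rz(yaw) Ry(pitch) Rx(roll)).
In Python, from station import status, vision, order, silhouettes gives the robot as it stands. The module is installed in compiled form; this text tells all that it offers.
- The arm moves only by the shell command python3 -m pendant 'ROWS' [FORCE]. ROWS is JSON, one flat list of numbers, 7 for each row, row after row: the shift along the tool's x, y, z in units of 500 mm (1.0 is 500 mm), then the turn, a rotation vector about the tool's x, y, z in units of 90 degrees (1.0 is 90 degrees), then the opening, from -1 (shut) to 1 (fully open). A call has 1 to 12 rows; each row is the pose to reach, as a shift and turn from the pose commanded when the call began, along the tool's axes at that moment; what a row does not reach only later rows make up. A row lasts 1/10 s, in which the tool goes at most 50 mm and 8.59 degrees, less where a joint would pass 70% of its speed; a pose out of reach is approached as far as the arm can. A call with a number of a shift or a turn outside -1 to 1 is refused whole. A call with a gripper value outside its range is refused whole. The fingers move at their own pace and stop on an object; FORCE is the grip in N (left out, the last holds). Time passes only in rows, so rows that repeat a pose let the fingers close. It gives the time, the measured TCP pose, the force, the opening and the grip force at its end, in the units of the state.
- status.get_obs(): the state, without advancing time (a new reading comes with each control period).
- vision.camera(name): name is "scene" or "top" or "wrist"; returns a dict with "pixels" (400x640x3 uint8, red, green, blue), "K" (3x3 intrinsics, pixels), "k1" (the pictures are not rectified: a ray, as slopes to the right and down, at radius r is drawn at 1 + k1 r^2 times it, then the intrinsics apply), "R" (3x3) and "t" (3): a world point X has camera coordinates R X + t. Camera axes: x right, y down, z forward; pixel columns grow to the right and rows downward; lengths in m; the calibration is good to about 2 mm. A picture is of the moment at which its call begins. There is no depth.
- order.hand_in(): hands the job in; it is judged then, once.
Trained networks look in a picture, given as the dict that the camera call returned (one of the last four; its "shot" number tells which), for a name from the list of things; names that differ only in an ending like _2 or _b are one class to them, and where a whole thing is asked for, a point or a joint stands for the part that bears it (a point fixed in the world has none). Each returns a list of dicts, best first, with "score" (0 to 1); they miss things now and then, are a little off and sometimes report something else, mostly with a low value. They report only what shows in the picture. A call takes as long as a camera call.
- silhouettes(target, picture): "region" (400x640 bool, what is visible of it) and "extent" ([left, top, right, bottom] in pixels, round what is visible of it).
The state is a dict: "time_s": time; "qpos": joint angles; "joint_vel": joint speeds; "tau": joint torques, N m; "ee_pos": TCP position; "eef_rot": TCP orientation; "force": force on the tool from outside, world axes, zero at the start; "moment": the same for the moment, N m; "grip_width": finger opening in m; "grip_force": force on a finger pad.
Only numpy, scipy, OpenCV 4.12 (cv2) and the standard library are available. Lean on these libraries where they do the work, as an engineer would, in place of code of your own. Each camera call takes 0.05 s, during which the arm holds its last target. There are 200 camera calls.

### The job

Check in the printed sleeve that stands on the bench gauge: slide the gauge's jaw by its thumb tab until the sleeve is firmly but gently nipped between the moving and the fixed jaw, and leave it closed like that for a colleague to read. Then take the sprung lid of the parts box by its bar, raise it a little past its balance point without letting it fly open towards its stop, bring it back until it is just below the balance point (about 5 to 10 degrees), and finish there, holding it still by the bar, so that the colleague can drop the sleeve in. The program ends while you hold the lid; leave the spool, the scraper and the glue jar where they are.

Things in the scene. Friction and masses are not known exactly. Their poses are not given: they have to be found in the camera images.
- gauge: bench gauge, a big caliper lying flat and fixed to the table: aluminium beam 70 x 220 x 20 mm high. Origin on the table, under the beam; the beam runs along its own y (from -122 to +98 mm). The fixed jaw is at its +y end, the moving jaw slides along its +y to close. Gauge and parts box can be on either side, each turned up to about 0.3 rad
- anvil: fixed jaw of the gauge: steel block 44 wide x 14 thick x 45 mm high on the beam. Origin at the bottom of its measuring face, 20 mm above the table, axes as the gauge; the face looks to -y
- jaw: moving jaw: steel blade 44 wide x 10 thick x 44.5 mm high, and behind it the thumb tab, both on a low carriage (50 x 85 x 12 mm high). Origin at the bottom of the blade's measuring face, 20.5 mm above the table, axes as the gauge; the face looks to +y. It slides with about 1.5 N of friction and stays where it is left
- thumb_tab (a point): centre of the top of the thumb tab, 85.5 mm above the table: a black upright tab 24 wide (gauge x) x 12 thick (gauge y, the sliding direction), rising 53 mm above the carriage; 47 mm of free room between tab and blade, 16 mm of carriage behind it, all free above. Axes as the gauge
- slide (a joint): travel of the moving jaw towards the fixed jaw, m: the gap between the jaws is 0.095 minus this; it starts at 0 to 0.02, range 0 to 0.075; on the sleeve it reads about 0.067
- sleeve: black printed sleeve, 28 mm diameter, 50 mm high, 10 mm bore, about 30 g, standing loose on the beam between the jaws, 6 to 25 mm short of the fixed jaw. Origin at the centre of its underside. It should take about 2 to 15 N between the jaws; 40 N breaks it
- parts_box: fixed grey parts box 170 (x) x 200 (y) x 85 mm high with an aluminium lid on top. Origin at the centre of its underside; the lid's bar is on its -x side, the hinge along its +x rim
- lid_hinge (a point): middle of the lid's hinge line, 85.5 mm above the table, 85 mm along the box's +x from its centre; the hinge line runs along the box's y
- lid_bar: the lid's grab bar: round steel bar of 12 mm diameter and 130 mm length along the box's y, carried by two flat arms at +-60 mm, 42 mm out from the lid's front edge, all clear above, below and behind between the arms. Origin at the bar's centre: 212 mm from the hinge in the lid's plane and 5 mm above it across that plane (90.5 mm above the table when shut)
- lid (a joint): lid angle, rad: 0 shut (level), grows as the bar goes up and back over the hinge; stop at 1.3. A wound hinge spring carries most of the 0.9 kg lid: below the balance angle of 0.80 (46 degrees) it falls shut when let go (1 N at the bar when shut, 0.3 N at 0.68), above it the spring wins and it flies open. At balance the bar is 150 mm higher than when shut
- spool: bystander: filament spool lying flat, 150 mm diameter, 50 mm high, beyond the work. Origin at the centre of its underside
- scraper: bystander: flat scraper 200 mm long, lying on the table right of the work. Origin near its middle
- glue_jar: bystander: small jar with white cap, 60 mm diameter, 70 mm high, standing left of the work. Origin at the centre of its underside

How it is judged:
By the outcome, as a careful person would: the job done as asked, in the order asked, and still so for the second after the job is handed in, while the arm keeps its last pose, push and grip.
It also fails if it takes over 64 s, if anything falls off the work surface, if the arm or the gripper's body presses on something with over 40 N, if the wrist force passes 120 N, or if a joint passes its speed limit or range.

## Working session

There is one attempt and no reset: what is moved stays moved. The work goes in short steps, Python scripts to look and compute and a shell command to move; the robot and the scene stay as the last step left them, time stands still between calls to the robot, and variables do not carry over. Pictures are saved under pics/ and viewed, at most 10 in all, crops included, and the job is handed in when it is done.

```bash
mkdir -p pics
cat > h.py <<'E'
import numpy as np, cv2
from station import status, vision, order, silhouettes
from scipy.spatial.transform import Rotation as Rn
def proj(c,X):
    p=(np.atleast_2d(X)@c["R"].T)+c["t"]; s=p[:,:2]/p[:,2:]
    s=s*(1+c["k1"]*(s**2).sum(1,keepdims=True))
    return s@np.array(c["K"])[:2,:2].T+np.array(c["K"])[:2,2]
def ray(c,uv):
    K=np.array(c["K"]); d=(np.atleast_2d(uv)-K[:2,2])/[K[0,0],K[1,1]]; s=d.copy()
    for _ in range(20): s=d/(1+c["k1"]*(s**2).sum(1,keepdims=True))
    R=np.array(c["R"]); v=np.c_[s,np.ones(len(s))]@R
    return -R.T@c["t"], v
def atz(c,uv,z):
    o,v=ray(c,uv); return o+v*((z-o[2])/v[:,2:])
E
python3 - <<'E'
from h import *
for n in ["top","scene"]:
    c=vision.camera(n); cv2.imwrite(f"pics/{n}0.png",c["pixels"][:,:,::-1])
    print(n,"cam at",-np.array(c["R"]).T@c["t"],c["k1"])
    for t in ["gauge","anvil","jaw","thumb_tab","sleeve","parts_box","lid_bar","lid","spool","scraper","glue_jar"]:
        for d in silhouettes(t,c)[:2]:
            r=d["region"]; ys,xs=np.nonzero(r)
            rect=cv2.minAreaRect(np.c_[xs,ys].astype(np.float32))
            print(t,round(d["score"],2),d["extent"],r.sum(),np.round(rect[0]),np.round(rect[1]),round(rect[2],1))
E
```

```text
top cam at [ 0.35021757 -0.02837064  1.25597364] -0.01254251419600209
gauge 0.86 [335.7, 192.3, 403.8, 218.1] 1308 [370. 206.] [65. 22.] 9.7
gauge 0.47 [225.6, 175.3, 297.4, 247.7] 3690 [261. 210.] [72. 64.] 79.5
jaw 0.52 [373.0, 200.8, 395.5, 211.4] 51 [383. 204.] [10. 22.] 90.0
thumb_tab 0.6 [367.8, 195.2, 397.9, 212.7] 120 [382. 204.] [14. 23.] 90.0
thumb_tab 0.55 [224.5, 171.7, 294.3, 248.0] 3714 [261. 210.] [71. 64.] 82.4
sleeve 0.63 [349.3, 192.4, 358.7, 207.8] 100 [355. 200.] [ 9. 12.] 26.6
sleeve 0.63 [302.9, 129.3, 348.6, 169.3] 1572 [324. 149.] [44. 43.] 90.0
lid_bar 0.82 [244.2, 225.2, 287.2, 247.2] 277 [264. 237.] [19. 43.] 88.5
lid_bar 0.55 [433.1, 232.1, 462.2, 287.1] 697 [451. 259.] [20. 59.] 14.9
lid 0.71 [226.0, 171.9, 297.6, 247.2] 3615 [261. 209.] [71. 64.] 80.8
spool 0.74 [305.3, 128.0, 345.3, 172.6] 1548 [324. 149.] [44. 42.] 90.0
scraper 0.66 [433.4, 231.7, 461.0, 291.0] 670 [452. 260.] [20. 59.] 15.5
glue_jar 0.85 [186.0, 236.5, 208.2, 251.7] 357 [196. 244.] [18. 22.] 90.0
scene cam at [ 1.17246224 -0.81420698  0.68679333] -0.0275314162769317
gauge 0.9 [259.8, 
[... 215 characters left out ...]
, 384.2, 224.0] 2922 [347. 192.] [72. 52.] 8.1
sleeve 0.58 [302.5, 228.9, 309.2, 241.1] 124 [306. 236.] [16.  7.] 90.0
parts_box 0.67 [311.7, 163.2, 385.2, 221.6] 2890 [348. 192.] [72. 52.] 8.4
parts_box 0.39 [269.2, 239.5, 295.6, 262.0] 248 [281. 248.] [19. 27.] 74.1
lid_bar 0.62 [315.2, 163.5, 336.4, 185.2] 123 [323. 175.] [ 9. 24.] 45.0
lid 0.88 [308.9, 162.5, 384.4, 197.7] 1531 [348. 181.] [70. 30.] 9.7
lid 0.74 [156.0, 262.3, 193.9, 308.6] 711 [175. 286.] [49. 24.] 56.3
spool 0.86 [352.8, 221.0, 401.2, 268.6] 1938 [378. 246.] [43. 51.] 90.0
glue_jar 0.59 [349.6, 157.2, 361.6, 166.4] 138 [354. 161.] [12. 12.] 90.0
glue_jar 0.19 [353.8, 222.2, 405.0, 268.2] 1969 [378. 246.] [43. 51.] 90.0
```

View pics/top0.png

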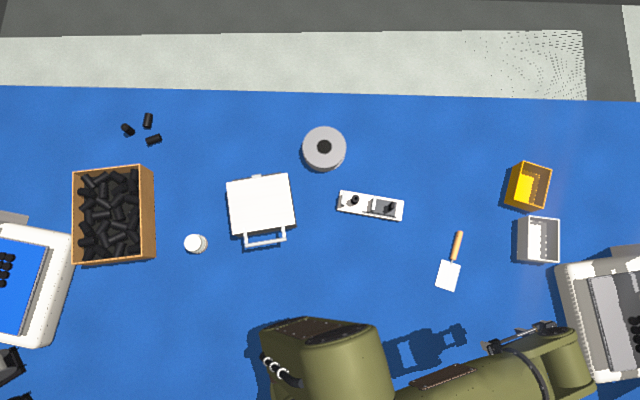

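View pics/scene0.png

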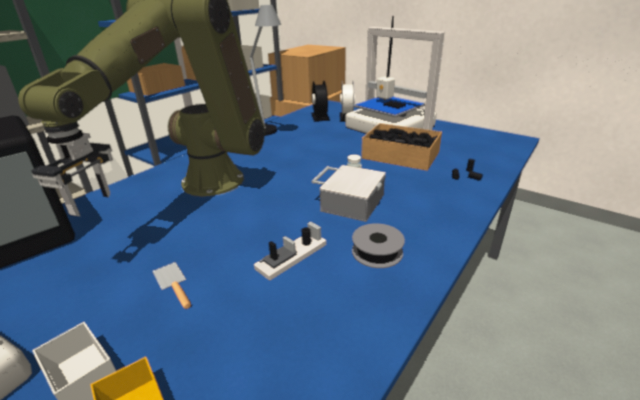

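The top view shows the gauge at about (370,206), with its anvil at the left end near (345,200) and its jaw and tab at (382,207). The parts box is at (261,205), with its bar at (264,240) on the robot's side. The scene view agrees. The top view is only about 3 mm per pixel, so I'll get coarse poses from it and refine with the wrist camera.

```bash
cat >> h.py <<'E'
def pose():
    o=status.get_obs(); return np.array(o["ee_pos"]), Rn.from_euler("xyz",o["eef_rot"])
def go(p,yaw,tilt=0.0,p0=None,R0=None):
    "shift/turn numbers from the current pose to p with tool down (x axis turned by yaw)"
    a,b=pose(); 
    if p0 is not None:a=np.array(p0)
    if R0 is not None:b=R0
    T=Rn.from_euler("xyz",[np.pi,0,yaw])*Rn.from_euler("y",tilt)
    d=b.inv().apply(np.array(p)-a)/0.5; w=(b.inv()*T).as_rotvec()/(np.pi/2)
    return np.round(np.r_[d,w],4)
E
python3 - <<'E'
from h import *
c=vision.camera("top")
print("K",np.array(c["K"])[0,0])
def P(n,uv,z): print(n,np.round(atz(c,np.array(uv,float),z),3).tolist())
P("beam ends (left mid,right mid)",[[339.5,199.5],[403,212]],.02)
P("tab ctr",[[391,207]],.085)
P("sleeve top",[[353.5,199]],.07)
P("box corners lid fl,fr,br,bl",[[232,237],[296,228],[288,173],[226,182]],.088)
P("bar ends",[[246,246],[285,241]],.0905)
o=status.get_obs(); print(o["ee_pos"],o["eef_rot"],o["grip_width"])
w=vision.camera("wrist"); a,b=pose()
print("wrist cam in tool:",b.inv().apply(-np.array(w["R"]).T@w["t"]-a),"fwd",b.inv().apply(w["R"][2]),"right",b.inv().apply(w["R"][0]),w["K"][0][0],w["k1"])
E
```

```text
K 370.2613007447325
beam ends (left mid,right mid) [[0.596, -0.083, 0.02], [0.559, -0.299, 0.02]]
tab ctr [[0.563, -0.246, 0.085]]
sleeve top [[0.589, -0.127, 0.07]]
box corners lid fl,fr,br,bl [[0.453, 0.257, 0.088], [0.487, 0.056, 0.088], [0.666, 0.089, 0.088], [0.631, 0.289, 0.088]]
bar ends [[0.426, 0.21, 0.091], [0.445, 0.089, 0.091]]
[ 0.19315063 -0.51497369  0.20545461] [ 3.14155795e+00 -5.61218847e-06  3.58784393e-01] 0.09409999314052823
wrist cam in tool: [ 7.00606129e-02 -2.84032062e-05 -1.80267313e-01] fwd [-2.42450508e-01  1.41841810e-04  9.70163765e-01] right [ 2.01053780e-04  9.99999975e-01 -9.59592793e-05] 351.39884222317795 -0.007825557674519966
```

```bash
python3 -c "
from h import *
print(go([0.55,-0.03,0.28],0.0))"
```

```text
[ 1.0089 -0.6575 -0.1491 -0.     -0.      0.2284]
```

```bash
python3 -m pendant '[0.08,-0.05,-0.15,0,0,0.02,-0.15, 0.17,-0.11,-0.15,0,0,0.05,-0.15, 0.25,-0.17,-0.15,0,0,0.08,-0.15, 0.33,-0.22,-0.15,0,0,0.1,-0.15, 0.42,-0.28,-0.15,0,0,0.12,-0.15, 0.5,-0.33,-0.15,0,0,0.14,-0.15, 0.58,-0.38,-0.15,0,0,0.16,-0.15, 0.66,-0.44,-0.15,0,0,0.18,-0.15, 0.75,-0.49,-0.15,0,0,0.2,-0.15, 0.83,-0.55,-0.15,0,0,0.22,-0.15, 0.92,-0.6,-0.15,0,0,0.228,-0.15, 1.0,-0.65,-0.15,0,0,0.228,-0.15]'
python3 -m pendant '[0,0,0,0,0,0,-0.15, 0,0,0,0,0,0,-0.15, 0,0,0,0,0,0,-0.15]'
python3 - <<'E'
from h import *
c=vision.camera("wrist"); cv2.imwrite("pics/w1.png",c["pixels"][:,:,::-1]); np.save("w1.npy",c,allow_pickle=True)
for t in ["gauge","anvil","jaw","thumb_tab","sleeve","parts_box","lid_bar","lid"]:
    for d in silhouettes(t,c)[:1]:
        r=d["region"]; ys,xs=np.nonzero(r); q=cv2.minAreaRect(np.c_[xs,ys].astype(np.float32))
        print(t,round(d["score"],2),d["extent"],r.sum(),np.round(cv2.boxPoints(q)).tolist())
E
```

```text
time_s: 2.5
ee_pos: [0.5329, -0.0527, 0.2807]
eef_rot: [3.141, -0.0, 0.0]
force: [0.6, -0.8, -0.1]
grip_width: 0.0399
grip_force: 0.0
time_s: 2.8
ee_pos: [0.5315, -0.0555, 0.2805]
eef_rot: [3.141, 0.0, -0.0]
force: [0.4, 0.1, -1.0]
grip_width: 0.0397
grip_force: 0.0
gauge 0.67 [337.6, 85.4, 521.0, 171.4] 9555 [[335.0, 143.0], [345.0, 83.0], [521.0, 111.0], [512.0, 170.0]]
anvil 0.92 [343.4, 93.0, 368.6, 136.7] 651 [[345.0, 135.0], [352.0, 93.0], [368.0, 96.0], [361.0, 138.0]]
jaw 0.75 [429.4, 110.9, 508.7, 149.4] 1508 [[426.0, 146.0], [435.0, 106.0], [515.0, 123.0], [506.0, 163.0]]
thumb_tab 0.76 [427.4, 109.5, 516.2, 148.0] 1431 [[426.0, 145.0], [435.0, 106.0], [514.0, 126.0], [505.0, 164.0]]
sleeve 0.83 [373.8, 105.1, 405.6, 132.9] 686 [[374.0, 104.0], [405.0, 104.0], [405.0, 131.0], [374.0, 131.0]]
parts_box 0.86 [0.0, 36.9, 237.3, 272.6] 37974 [[-17.0, 71.0], [193.0, 18.0], [248.0, 239.0], [38.0, 291.0]]
lid_bar 0.85 [70.3, 212.0, 198.0, 271.9] 1886 [[72.0, 233.0], [190.0, 209.0], [198.0, 251.0], [80.0, 275.0]]
lid 0.75 [0.0, 38.4, 215.2, 270.6] 33944 [[-19.0, 73.0], [165.0, 22.0], [227.0, 243.0], [43.0, 294.0]]
```

View pics/w1.png

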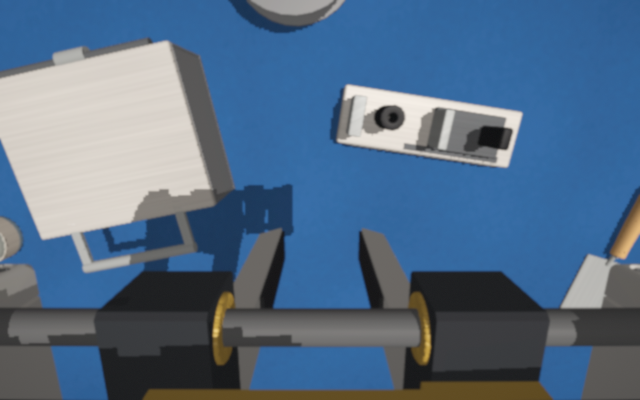

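The wrist view shows the gauge from (336,85) to (522,167), with the anvil at (355,115), the sleeve at (390,118), the blade at (444,128) and the black tab at (495,136). The bar runs from (84,268) to (195,249). I'll overlay the CAD on the picture to refine both poses.

```bash
cat >> h.py <<'E'
def G(g,pts,z0=0):
    x,y,a=g; p=np.atleast_2d(pts).astype(float); ca,sa=np.cos(a),np.sin(a)
    return np.c_[x+ca*p[:,0]-sa*p[:,1], y+sa*p[:,0]+ca*p[:,1], p[:,2]]
E
python3 - <<'E'
from h import *
from scipy.optimize import least_squares
c=np.load("w1.npy",allow_pickle=True).item()
L=np.array([[35,98,20],[35,-122,20],[-35,-122,20]])/1000
uv=np.array([[346,85],[522,111],[511,164]],float)
g=least_squares(lambda g:(proj(c,G(g,L))-uv).ravel(),[.58,-.18,-.17]); print("gauge",g.x,g.fun.round(1))
g=g.x
# bar ends + lid corners (level lid, top z ~.088?)
B=np.array([[-127,65,90.5],[-127,-65,90.5]])/1000
b=least_squares(lambda b:(proj(c,G(b,B))-[[84,268],[195,251]]).ravel(),[.56,.17,.17]); print("box",b.x,b.fun.round(1)); b=b.x
np.save("gb.npy",[g,b])
s=4; u0,v0=330,75
im=cv2.resize(c["pixels"][v0:v0+100,u0:u0+195,::-1],None,fx=s,fy=s,interpolation=cv2.INTER_CUBIC)
def poly(P,col): cv2.polylines(im,[np.round((proj(c,P)-[u0,v0]+.5)*s).astype(int)],True,col,1)
def rect(y0,y1,w,z): return G(g,np.array([[-w,y0,z],[w,y0,z],[w,y1,z],[-w,y1,z]])/1000)
poly(rect(-122,98,35,20),(0,255,0))
# jaw: sleeve etc.; anvil face y from beam geometry unknown; fit sleeve top
c0=atz(c,[[391,117]],.07); print("sleeve",c0)
# anvil top, jaw blade top and tab top along gauge: invert by pixels
def gy(uv,z):
    p=atz(c,uv,z)[0]-[g[0],g[1],0]; return np.cos(g[2])*p[0]+np.sin(g[2])*p[1], -np.sin(g[2])*p[0]+np.cos(g[2])*p[1]
print("anvil top ctr",gy([[358,116]],.065),"blade top",gy([[446,128]],.065),"tab top",gy([[503,138]],.0855),"sleeve",gy([[391,117]],.07))
cv2.imwrite("pics/w1c.png",im)
E
```

```text
gauge [ 0.58527929 -0.17725729 -0.12523685] [-0.6  0.2  2.  -1.8 -1.4  1.8]
box [0.56390361 0.17184844 0.15970892] [ 0.5 -0.2 -0.5  0.1]
sleeve [[ 0.59595957 -0.13111994  0.07      ]]
anvil top ctr (np.float64(0.0013916608360301837), np.float64(0.08223828369430874)) blade top (np.float64(0.0008627279406827723), np.float64(-0.016310440511718698)) tab top (np.float64(-0.0016833336412416522), np.float64(-0.07119415936011594)) sleeve (np.float64(0.004833625786926315), np.float64(0.04711007288760705))
```

View pics/w1c.png

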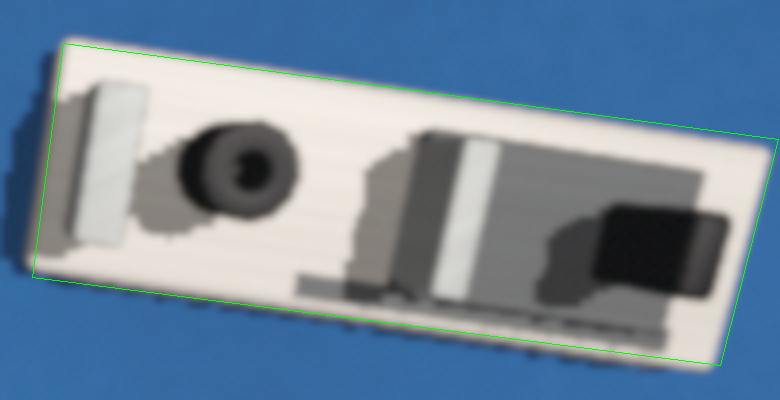

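The crop shows the tab top as the lighter strip centred at crop (706,254). The blade's face edge is at (449,217), the anvil's face edge at (135,166) and the sleeve top at (246,170). The first corner fit was off, so I'll refit with all four corners.

Run:
```python
from h import *
from scipy.optimize import least_squares
c=np.load("w1.npy",allow_pickle=True).item(); b=np.load("gb.npy")[1]
q=lambda l:np.array(l,float)/4-.5+[330,75]
L=np.array([[35,98,20],[35,-122,20],[-35,-122,20],[-35,98,20]])/1000
uv=q([[66,38],[776,148],[712,368],[28,268]])
g=least_squares(lambda g:(proj(c,G(g,L))-uv).ravel(),[.58,-.18,-.17]); print("gauge",g.x,g.fun.round(1)); g=g.x
np.save("gb.npy",[g,b])
def gy(uv,z):
    p=atz(c,q([uv]),z)[0]-[g[0],g[1],0]; return np.round([np.cos(g[2])*p[0]+np.sin(g[2])*p[1], -np.sin(g[2])*p[0]+np.cos(g[2])*p[1]],4)
print("anvil face",gy((135,166),.065),"blade face",gy((449,217),.065),"tab top",gy((706,254),.0855),"sleeve",gy((246,170),.07))
print("tab world",atz(c,q([[706,254]]),.0855)); 
print("tab strip ends",atz(c,q([[709,213],[696,296]]),.0855))
T=atz(c,q([[706,254]]),.0855)[0]
print("hover",go([T[0],T[1],.16],g[2]),"grasp z shift",(.16-.056)/.5)
```

```text
gauge [ 0.58557016 -0.17651941 -0.14498399] [-0.4 -0.6 -0.  -0.5  0.5  0.8 -0.   0.4]
anvil face [0.0004 0.0758] blade face [-0.0005 -0.0126] tab top [ 0.     -0.0751] sleeve [0.0037 0.0464]
tab world [[ 0.57472115 -0.25086871  0.0855    ]]
tab strip ends [[ 0.58535608 -0.25031645  0.0855    ]
 [ 0.56367196 -0.24959332  0.0855    ]]
hover [ 8.570e-02  3.918e-01  2.411e-01  0.000e+00 -1.000e-04  9.250e-02] grasp z shift 0.20800000000000002
```

```bash
python3 -m pendant '[0.02,0.08,0.05,0,0,0.02,-0.15, 0.04,0.16,0.1,0,0,0.05,-0.15, 0.06,0.24,0.15,0,0,0.07,-0.15, 0.08,0.32,0.2,0,0,0.0925,-0.15, 0.0857,0.392,0.24,0,0,0.0925,-0.15, 0.0857,0.392,0.24,0,0,0.0925,-0.15, 0.0857,0.392,0.24,0,0,0.0925,-0.15, 0.0857,0.392,0.24,0,0,0.0925,-0.15, 0.0857,0.392,0.24,0,0,0.0925,-0.15]'
python3 - <<'E'
from h import *
g=np.load("gb.npy")[0]
print(go([0.5747,-.2509,.057],g[2]))
c=vision.camera("wrist"); cv2.imwrite("pics/w2.png",c["pixels"][:,:,::-1])
print(proj(c,[[0.5747,-.2509,.0855]]))
E
```

```text
time_s: 4.15
ee_pos: [0.5753, -0.2498, 0.1616]
eef_rot: [3.141, -0.002, -0.143]
force: [0.1, 0.1, 0.3]
grip_width: 0.0399
grip_force: 0.0
[-0.0013  0.0023  0.2092  0.0003 -0.001   0.0011]
[[322.78201818 207.89021555]]
```

View pics/w2.png

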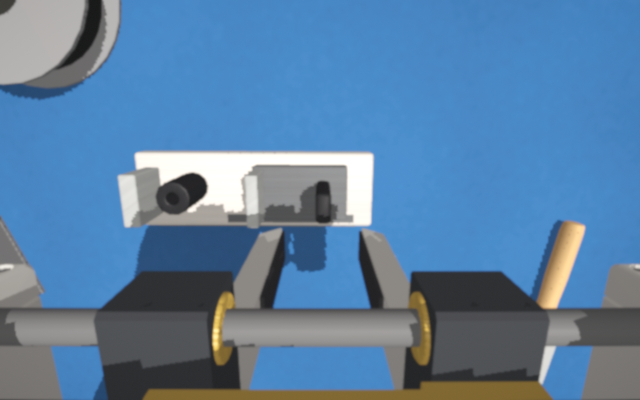

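The tab sits midway between the open fingers, with its top near (323,203), so it is centred. I'll descend and grip it.

```bash
python3 -m pendant '[0,0.002,0.05,0,0,0,-0.15, 0,0.002,0.1,0,0,0,-0.15, 0,0.002,0.15,0,0,0,-0.15, 0,0.002,0.18,0,0,0,-0.15, 0,0.002,0.2,0,0,0,-0.15, 0,0.002,0.208,0,0,0,-0.15, 0,0.002,0.208,0,0,0,-0.15, 0,0.002,0.208,0,0,0,-1, 0,0.002,0.208,0,0,0,-1, 0,0.002,0.208,0,0,0,-1, 0,0.002,0.208,0,0,0,-1, 0,0.002,0.208,0,0,0,-1]' 15
python3 -m pendant '[0,0,0,0,0,0,-1, 0,0,0,0,0,0,-1]'
```

```text
time_s: 5.4
ee_pos: [0.5749, -0.2517, 0.0568]
eef_rot: [3.142, -0.0, -0.145]
force: [-0.9, 1.2, 1.9]
grip_width: 0.0116
grip_force: 15.0
time_s: 5.6
ee_pos: [0.5749, -0.2518, 0.0568]
eef_rot: [3.142, -0.0, -0.145]
force: [-0.9, -0.0, 3.7]
grip_width: 0.0118
grip_force: 15.0
```

```bash
python3 -m pendant '[0,-0.005,0,0,0,0,-1, 0,-0.014,0,0,0,0,-1, 0,-0.024,0,0,0,0,-1, 0,-0.034,0,0,0,0,-1, 0,-0.044,0,0,0,0,-1, 0,-0.054,0,0,0,0,-1, 0,-0.064,0,0,0,0,-1, 0,-0.074,0,0,0,0,-1, 0,-0.08,0,0,0,0,-1, 0,-0.084,0,0,0,0,-1, 0,-0.086,0,0,0,0,-1, 0,-0.086,0,0,0,0,-1]'
python3 -m pendant '[0,-0.003,0,0,0,0,-1, 0,-0.006,0,0,0,0,-1, 0,-0.009,0,0,0,0,-1, 0,-0.012,0,0,0,0,-1, 0,-0.015,0,0,0,0,-1, 0,-0.018,0,0,0,0,-1, 0,-0.02,0,0,0,0,-1, 0,-0.022,0,0,0,0,-1, 0,-0.024,0,0,0,0,-1, 0,-0.026,0,0,0,0,-1, 0,-0.028,0,0,0,0,-1, 0,-0.028,0,0,0,0,-1]'
```

```text
time_s: 6.8
ee_pos: [0.5813, -0.2088, 0.0568]
eef_rot: [3.142, -0.001, -0.144]
force: [0.1, -0.8, 4.7]
grip_width: 0.0117
grip_force: 15.0
time_s: 8.0
ee_pos: [0.5833, -0.1951, 0.0568]
eef_rot: [3.141, -0.001, -0.145]
force: [0.8, -0.0, 5.1]
grip_width: 0.0119
grip_force: 15.0
```

```bash
for i in 1; do :; done
python3 -m pendant '[0,-0.001,0,0,0,0,-1, 0,-0.002,0,0,0,0,-1, 0,-0.002,0,0,0,0,-1, 0,-0.002,0,0,0,0,-1]'
python3 -m pendant '[0,-0.001,0,0,0,0,-1, 0,-0.002,0,0,0,0,-1, 0,-0.002,0,0,0,0,-1, 0,-0.002,0,0,0,0,-1]'
```

```text
time_s: 8.4
ee_pos: [0.5835, -0.1942, 0.0568]
eef_rot: [3.141, -0.001, -0.145]
force: [0.9, -1.4, 4.8]
grip_width: 0.0124
grip_force: 15.0
time_s: 8.8
ee_pos: [0.5836, -0.1932, 0.0568]
eef_rot: [3.141, -0.001, -0.145]
force: [1.4, -1.7, 5.0]
grip_width: 0.0122
grip_force: 15.0
```

Run:
```python
from h import *
c=vision.camera("wrist"); cv2.imwrite("pics/w3.png",cv2.resize(c["pixels"][100:300,60:420,::-1],None,fx=2,fy=2,interpolation=cv2.INTER_CUBIC))
```

```text
(no output)
```

View pics/w3.png

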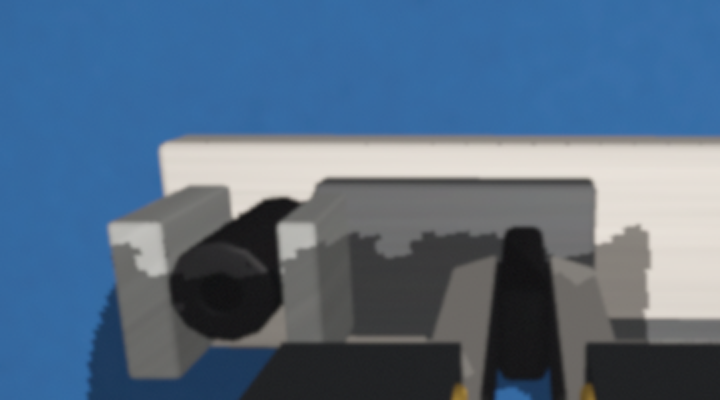

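The sleeve stands upright between the blade and the anvil, with almost no gap left. I'll go on in small steps and watch the force.

```bash
python3 -m pendant '[0,-0.001,0,0,0,0,-1, 0,-0.001,0,0,0,0,-1, 0,-0.001,0,0,0,0,-1]'|grep -E "pos|force:"
python3 -m pendant '[0,-0.001,0,0,0,0,-1, 0,-0.001,0,0,0,0,-1, 0,-0.001,0,0,0,0,-1]'|grep -E "pos|force:"
```

```text
ee_pos: [0.5836, -0.1928, 0.0568]
force: [0.8, -1.7, 4.8]
grip_force: 15.0
ee_pos: [0.5837, -0.1923, 0.0568]
force: [0.9, -1.1, 5.4]
grip_force: 15.0
```

```bash
python3 -m pendant '[0,-0.001,0,0,0,0,-1, 0,-0.001,0,0,0,0,-1, 0,-0.001,0,0,0,0,-1]'|grep -E "pos|force:"
```

```text
ee_pos: [0.5838, -0.1918, 0.0568]
force: [0.7, -0.8, 5.0]
grip_force: 15.0
```

```bash
python3 -m pendant '[0,-0.001,0,0,0,0,-1, 0,-0.001,0,0,0,0,-1, 0,-0.001,0,0,0,0,-1]'|grep -E "pos|force:"
```

```text
ee_pos: [0.5839, -0.1913, 0.0568]
force: [-0.0, -0.2, 5.2]
grip_force: 15.0
```

```bash
python3 -m pendant '[0,-0.001,0,0,0,0,-1, 0,-0.001,0,0,0,0,-1, 0,-0.001,0,0,0,0,-1]'|grep -E "pos|force:"
```

```text
ee_pos: [0.5839, -0.1908, 0.0568]
force: [0.5, -1.4, 5.4]
grip_force: 15.0
```

```bash
python3 -m pendant '[0,-0.001,0,0,0,0,-1, 0,-0.001,0,0,0,0,-1, 0,-0.001,0,0,0,0,-1]'|grep -E "pos|force:"
```

```text
ee_pos: [0.584, -0.1908, 0.0568]
force: [1.0, -5.4, 5.2]
grip_force: 15.0
```

```bash
python3 -m pendant '[0,-0.001,0,0,0,0,-1, 0,-0.001,0,0,0,0,-1, 0,-0.001,0,0,0,0,-1]'|grep -E "pos|force:"; python3 -c "
from h import *
for i in range(3): print(np.round(status.get_obs()['force'],2))"
```

```text
ee_pos: [0.584, -0.1908, 0.0568]
force: [0.1, -7.9, 4.8]
grip_force: 15.0
[ 0.12 -7.93  4.81]
[ 0.12 -7.93  4.81]
[ 0.12 -7.93  4.81]
```

The jaw is nipped at about 7.9 N total, or roughly 6 N on the sleeve after friction. I'll release and rise.

```bash
python3 -m pendant '[0,0,0,0,0,0,-0.15, 0,0,0,0,0,0,-0.15, 0,0,0,0,0,0,-0.15, 0,0,0,0,0,0,-0.15, 0,0,0,0,0,0,-0.15, 0,0,-0.02,0,0,0,-0.15, 0,0,-0.06,0,0,0,-0.15, 0,0,-0.12,0,0,0,-0.15, 0,0,-0.2,0,0,0,-0.15, 0,0,-0.28,0,0,0,-0.15, 0,0,-0.34,0,0,0,-0.15, 0,0,-0.34,0,0,0,-0.15]'
python3 - <<'E'
from h import *
c=vision.camera("wrist"); cv2.imwrite("pics/w4.png",c["pixels"][:,:,::-1])
E
```

```text
time_s: 12.15
ee_pos: [0.585, -0.1903, 0.2321]
eef_rot: [3.14, -0.008, -0.145]
force: [0.7, -0.2, 0.1]
grip_width: 0.0396
grip_force: 0.0
```

View pics/w4.png

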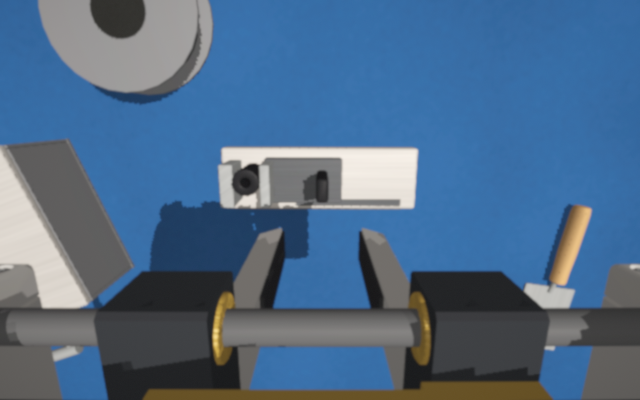

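The sleeve is nipped upright between the jaws, with the blade at (264,187), the sleeve at (245,180) and the anvil at (227,180). The jaw stayed put after release. Next I'll hover above the lid's bar, with the tool closing across it and leaning 0.3 rad towards the robot.

```bash
cat >> h.py <<'E'
def lidpose(b,bar,th,beta=.3,tip=.017):
    "TCP pos and rotation holding the bar with lid at th; bar = bar position when shut"
    yb=np.array([-np.sin(b),np.cos(b),0]); xb=np.array([np.cos(b),np.sin(b),0])
    h=bar+.212*xb-[0,0,.005]
    p=h+Rn.from_rotvec(th*yb).apply(bar-h)
    T=Rn.from_rotvec((th-beta)*yb)*Rn.from_euler("xyz",[np.pi,0,b+np.pi/2])
    return p+T.apply([0,0,tip]),T
def rel(P,T,p0=None,R0=None):
    a,r=pose()
    if p0 is not None: a,r=p0,R0
    return np.round(np.r_[r.inv().apply(P-a)/.5,(r.inv()*T).as_rotvec()/(np.pi/2)],4)
E
python3 - <<'E'
from h import *
b=np.load("gb.npy")[1]; bar=G(b,[-.127,0,.0905])[0]; print(b,bar)
P,T=lidpose(b[2],bar,0); H=P-T.apply([0,0,.13]); print(P,H, rel(H,T))
E
```

```text
[0.56390361 0.17184844 0.15970892] [0.43851986 0.15165153 0.0905    ]
[0.44347977 0.15245047 0.07425928] [0.40555106 0.14634088 0.19845302] [-0.451  -0.6143  0.0588 -0.1285  0.1776 -1.1836]
```

```bash
python3 -m pendant '[-0.03,-0.04,0,-0.01,0.01,-0.08,-0.3, -0.06,-0.08,0,-0.02,0.02,-0.17,-0.3, -0.1,-0.13,0,-0.03,0.04,-0.26,-0.3, -0.13,-0.18,0,-0.04,0.05,-0.35,-0.3, -0.17,-0.23,0,-0.05,0.07,-0.44,-0.3, -0.2,-0.28,0,-0.06,0.08,-0.53,-0.3, -0.24,-0.32,0,-0.07,0.09,-0.62,-0.3, -0.27,-0.37,0,-0.08,0.11,-0.71,-0.3, -0.3,-0.42,0,-0.09,0.12,-0.8,-0.3, -0.34,-0.46,0,-0.1,0.13,-0.89,-0.3, -0.37,-0.51,0,-0.11,0.15,-0.98,-0.3, -0.41,-0.55,0,-0.12,0.16,-1.0,-0.3]'
python3 -c "
from h import *
b=np.load('gb.npy')[1]; bar=G(b,[-.127,0,.0905])[0]
P,T=lidpose(b[2],bar,0); H=P-T.apply([0,0,.13]); print(rel(H,T))"
```

```text
time_s: 13.4
ee_pos: [0.4195, 0.1126, 0.2255]
eef_rot: [2.862, -0.037, 1.448]
force: [0.4, 0.8, -0.1]
grip_width: 0.0327
grip_force: 0.0
[ 0.0615 -0.0501  0.0442 -0.0096  0.029  -0.179 ]
```

```bash
python3 -m pendant '[0.03,-0.025,0.02,0,0.015,-0.09,-0.35, 0.0615,-0.05,0.044,-0.0096,0.029,-0.179,-0.35, 0.0615,-0.05,0.044,-0.0096,0.029,-0.179,-0.35, 0.0615,-0.05,0.044,-0.0096,0.029,-0.179,-0.35, 0.0615,-0.05,0.044,-0.0096,0.029,-0.179,-0.35]'
python3 - <<'E'
from h import *
b=np.load('gb.npy')[1]; bar=G(b,[-.127,0,.0905])[0]
c=vision.camera("wrist"); np.save("w5.npy",c,allow_pickle=True)
im=c["pixels"][:,:,::-1].copy()
e=proj(c,G(b,[[-.127,.065,.0905],[-.127,-.065,.0905]])); print(e)
cv2.line(im,tuple(np.round(e[0]).astype(int)),tuple(np.round(e[1]).astype(int)),(0,0,255),1)
cv2.imwrite("pics/w5.png",im)
P,T=lidpose(b[2],bar,0); print(rel(P,T))
E
```

```text
time_s: 13.9
ee_pos: [0.4072, 0.1452, 0.2]
eef_rot: [2.841, -0.001, 1.722]
force: [0.2, 1.0, 0.4]
grip_width: 0.0307
grip_force: 0.0
[[317.83211693 116.08680936]
 [319.34326403 263.69064897]]
[ 0.0032 -0.0041  0.2621  0.0007  0.0008 -0.0051]
```

View pics/w5.png

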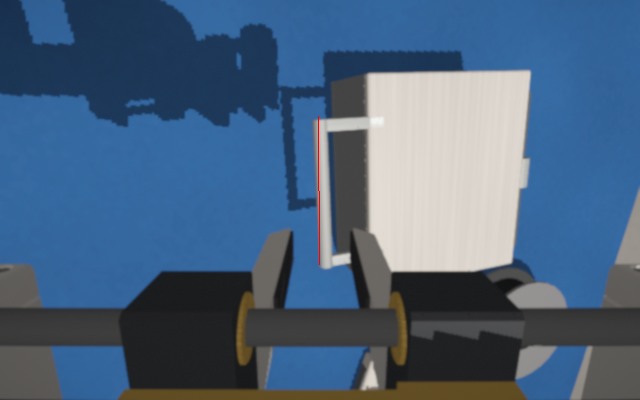

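The bar runs from about (322,118) to (325.5,267), slightly right of and turned from the predicted red line. I'll refit from this closer view.

Run:
```python
from h import *
from scipy.optimize import least_squares
c=np.load("w5.npy",allow_pickle=True).item()
g,b0=np.load("gb.npy")
# sub-pixel bar centre columns from bright runs
gr=cv2.cvtColor(c["pixels"],cv2.COLOR_RGB2GRAY).astype(int); 
for v in (140,180,220,245): print(v,gr[v,308:342].tolist())
d=silhouettes("lid_bar",c)
if d:
    r=d[0]["region"]
    for v in (140,160,180,200,220,240): print(v,np.nonzero(r[v])[0][[0,-1]] if r[v].any() else None)
    print(d[0]["score"],d[0]["extent"])
```

```text
140 [96, 97, 97, 97, 98, 105, 118, 134, 149, 161, 172, 182, 191, 199, 202, 199, 192, 182, 164, 132, 89, 60, 53, 54, 58, 65, 69, 70, 69, 68, 68, 68, 69, 68]
180 [98, 99, 98, 99, 98, 98, 99, 107, 122, 139, 154, 166, 177, 186, 194, 199, 200, 196, 187, 176, 154, 116, 76, 57, 55, 56, 61, 69, 71, 69, 68, 69, 68, 68]
220 [98, 99, 98, 98, 99, 99, 99, 99, 100, 109, 125, 144, 159, 171, 181, 189, 194, 198, 196, 190, 181, 167, 140, 98, 62, 54, 54, 59, 65, 69, 69, 69, 69, 68]
245 [98, 98, 98, 98, 98, 97, 98, 98, 98, 100, 108, 124, 142, 158, 170, 179, 187, 192, 196, 196, 190, 180, 166, 144, 116, 91, 72, 60, 60, 66, 70, 69, 68, 68]
140 [314 327]
160 [316 327]
180 [316 327]
200 [317 329]
220 [318 329]
240 [319 330]
0.75 [310.0, 117.1, 382.8, 269.9]
```

Run:
```python
from h import *
from scipy.optimize import least_squares
c=np.load("w5.npy",allow_pickle=True).item(); g,b0=np.load("gb.npy")
uv=np.array([[320,117.5],[326.8,269]])  # line through the centres 321@140..325.8@245, extended to the ends
W=atz(c,uv,.0905); print(W,np.linalg.norm(W[0]-W[1]))
d=W[0]-W[1]; yaw=np.arctan2(-d[0],d[1]); bar=W.mean(0); print("yaw",yaw,"bar",bar)
# check: lid far (hinge) corners and near-edge corners
k=atz(c,np.array([[529,71],[513,262],[369,73],[367,268]],float),.0875); print("lid corners",k)
e=k[0]-k[1]; print("back edge yaw",np.arctan2(-e[0],e[1]),np.linalg.norm(e)); e=k[0]-k[2]; print("side edge yaw",np.arctan2(e[1],e[0]),np.linalg.norm(e))
e=k[2]-k[3];print("front edge yaw",np.arctan2(-e[0],e[1]),np.linalg.norm(e))
e=k[1]-k[3];print("side2",np.arctan2(e[1],e[0]),np.linalg.norm(e))
# top-level wrist w1 check
w=np.load("w1.npy",allow_pickle=True).item(); print(proj(w,W))
```

```text
[[0.43017879 0.21498466 0.0905    ]
 [0.45683416 0.08241936 0.0905    ]] 0.1352185882889931
yaw 0.19842755766803685 bar [0.44350647 0.14870201 0.0905    ]
lid corners [[0.63498568 0.29007422 0.0875    ]
 [0.67895314 0.09217823 0.0875    ]
 [0.46808124 0.2572611  0.0875    ]
 [0.49894799 0.08264855 0.0875    ]]
back edge yaw 0.21862354529952513 0.20272138828323635
side edge yaw 0.1941225117502216 0.17009935969799597
front edge yaw 0.17496528209859935 0.17731976711875072
side2 0.05289177251682528 0.18025722416468146
[[ 84.90875457 266.22854312]
 [198.41314792 244.49074064]]
```

Run:
```python
from h import *
P,T=lidpose(.2,np.array([.4445,.149,.0905]),0); r=rel(P,T); print(r, rel(P-T.apply([0,0,.06]),T))
```

```text
[-0.0035  0.0065  0.2653  0.0007  0.0084 -0.0293] [-0.005   0.0067  0.1453  0.0007  0.0084 -0.0293]
```

```bash
python3 -m pendant '[-0.005,0.0067,0.05,0,0.0084,-0.029,-0.35, -0.005,0.0067,0.1,0,0.0084,-0.029,-0.35, -0.005,0.0067,0.145,0,0.0084,-0.029,-0.35, -0.005,0.0067,0.175,0,0.0084,-0.029,-0.35, -0.004,0.0067,0.205,0,0.0084,-0.029,-0.35, -0.004,0.0065,0.235,0,0.0084,-0.029,-0.35, -0.0035,0.0065,0.255,0,0.0084,-0.029,-0.35, -0.0035,0.0065,0.265,0,0.0084,-0.029,-0.35, -0.0035,0.0065,0.265,0,0.0084,-0.029,-0.35, -0.0035,0.0065,0.265,0,0.0084,-0.029,-0.35]'
python3 -m pendant '[0,0,0,0,0,0,-1, 0,0,0,0,0,0,-1, 0,0,0,0,0,0,-1, 0,0,0,0,0,0,-1]' 6
python3 - <<'E'
from h import *
c=vision.camera("wrist"); cv2.imwrite("pics/w6.png",c["pixels"][:,:,::-1])
p,r=pose(); o=status.get_obs(); print("force in tool",r.inv().apply(o["force"]).round(2), r.as_matrix()[:,1])
E
```

```text
time_s: 15.0
ee_pos: [0.4491, 0.1505, 0.0745]
eef_rot: [2.84, 0.0, 1.773]
force: [-1.1, -0.2, -0.0]
grip_width: 0.0308
grip_force: 0.0
time_s: 15.4
ee_pos: [0.4473, 0.1502, 0.0733]
eef_rot: [2.845, 0.0, 1.773]
force: [-10.8, -3.0, 5.0]
grip_width: 0.0119
grip_force: 6.0
force in tool [-0.14 -9.26 -8.42] [0.93673552 0.19209882 0.29261681]
```

View pics/w6.png

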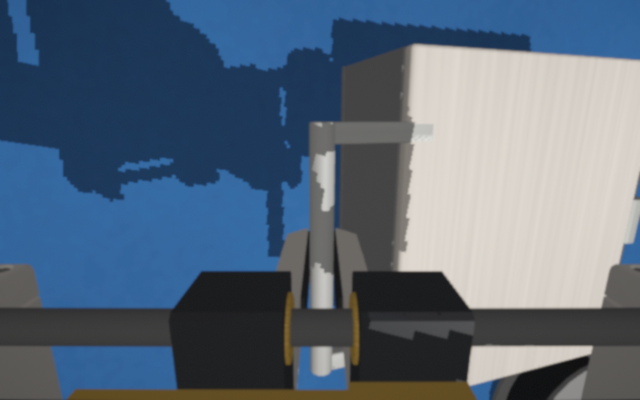

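The bar is held: the fingers straddle it at (322,300) with an 11.9 mm opening. The lateral offset is about 2 mm, giving 11 N. I'll recentre, then compute the arc. Its increments are the same in the tool frame for every equal step.

```bash
cat >> h.py <<'E'
def rep(tip=.018,bar=np.array([.4422,.1492,.0905]),b=.2,beta=.3):
    o=status.get_obs(); p,r=pose(); xb=np.array([np.cos(b),np.sin(b),0]); h=bar+.212*xb-[0,0,.005]
    q=p-r.apply([0,0,tip])-h; th=np.arctan2(q[2],-q@xb)-np.arctan2(.005,.212); rad=np.hypot(q[2],q@xb)
    u=(q-0*q)/np.linalg.norm(q); n=np.cross(np.array([-np.sin(b),np.cos(b),0]),u); f=np.array(o["force"])
    print("t",o["time_s"],"theta %.3f rad err mm %.1f  tilt th %.3f"%(th,1e3*(rad-np.hypot(.212,.005)),o["eef_rot"][0]*0+beta+ (np.pi/2-np.arccos(np.clip(-r.as_matrix()[:,2]@xb,-1,1)))),"F radial %.1f tang %.1f side %.1f"%(f@u,f@n,f@[-np.sin(b),np.cos(b),0]),"grip",round(o["grip_width"],4),round(o["grip_force"],1))
E
python3 - <<'E'
from h import *
bar=np.array([.4422,.1492,.0905])
P,T=lidpose(.2,bar,0,tip=.018); print(P, T.as_euler("xyz"))
print("recentre from cmd", rel(P,T,np.array([.4491,.1505,.0745]),Rn.from_euler("xyz",[2.84,0,1.773])))
for th in (.02,.04,.06,.08,.1): print(th,rel(*lidpose(.2,bar,th,tip=.018),P,T))
print("radial outward unit (tool)",T.inv().apply([-np.cos(.2),-np.sin(.2),0]).round(3))
rep()
E
```

```text
[0.44741333 0.15025679 0.07330394] [2.84159265 0.         1.77079633]
recentre from cmd [ 0.0002 -0.004   0.0013  0.001  -0.0004  0.0013]
0.02 [ 0.      0.0021 -0.008   0.0127  0.     -0.    ]
0.04 [ 0.      0.0043 -0.016   0.0255 -0.     -0.    ]
0.06 [ 0.      0.0067 -0.0239  0.0382  0.     -0.    ]
0.08 [ 0.      0.0092 -0.0318  0.0509  0.     -0.    ]
0.1 [ 0.      0.0119 -0.0396  0.0637  0.     -0.    ]
radial outward unit (tool) [-0.    -0.955 -0.296]
t 15.45 theta 0.000 rad err mm 0.0  tilt th 0.003 F radial 11.4 tang 5.1 side -0.2 grip 0.012 6.0
```

```bash
python3 -m pendant '[0,-0.004,0.001,0,0,0,-1, 0,-0.004,0.001,0,0,0,-1, 0,-0.004,0.001,0,0,0,-1]' 12 >/dev/null; python3 -c "
from h import *
rep()"
python3 -m pendant '[0,0.0021,-0.008,0.0127,0,0,-1, 0,0.0043,-0.016,0.0255,0,0,-1, 0,0.0067,-0.0239,0.0382,0,0,-1, 0,0.0092,-0.0318,0.0509,0,0,-1, 0,0.0119,-0.0396,0.0637,0,0,-1, 0,0.0119,-0.0396,0.0637,0,0,-1]' > /dev/null; python3 -c "
from h import *
rep()"
```

```text
t 15.75 theta -0.000 rad err mm 0.1  tilt th -0.001 F radial 3.5 tang 6.3 side 0.1 grip 0.0115 12.0
t 16.35 theta 0.099 rad err mm 0.2  tilt th 0.100 F radial 0.0 tang -2.2 side 0.8 grip 0.0114 12.0
```

```bash
python3 -m pendant '[0,0.0021,-0.008,0.0127,0,0,-1, 0,0.0043,-0.016,0.0255,0,0,-1, 0,0.0067,-0.0239,0.0382,0,0,-1, 0,0.0092,-0.0318,0.0509,0,0,-1, 0,0.0119,-0.0396,0.0637,0,0,-1, 0,0.0119,-0.0396,0.0637,0,0,-1]' > /dev/null; python3 -c "
from h import *
rep()"
python3 -m pendant '[0,0.0021,-0.008,0.0127,0,0,-1, 0,0.0043,-0.016,0.0255,0,0,-1, 0,0.0067,-0.0239,0.0382,0,0,-1, 0,0.0092,-0.0318,0.0509,0,0,-1, 0,0.0119,-0.0396,0.0637,0,0,-1, 0,0.0119,-0.0396,0.0637,0,0,-1]' > /dev/null; python3 -c "
from h import *
rep()"
```

```text
t 16.95 theta 0.197 rad err mm 0.2  tilt th 0.200 F radial 0.6 tang -1.9 side -0.5 grip 0.0113 12.0
t 17.55 theta 0.296 rad err mm 0.2  tilt th 0.300 F radial 3.2 tang -1.0 side -1.3 grip 0.0113 12.0
```

```bash
python3 -m pendant '[0,0.0021,-0.008,0.0127,0,0,-1, 0,0.0043,-0.016,0.0255,0,0,-1, 0,0.0067,-0.0239,0.0382,0,0,-1, 0,0.0092,-0.0318,0.0509,0,0,-1, 0,0.0119,-0.0396,0.0637,0,0,-1, 0,0.0119,-0.0396,0.0637,0,0,-1]' > /dev/null; python3 -c "
from h import *
rep(); print(np.round(status.get_obs()['qpos'],2))"
```

```text
t 18.15 theta 0.395 rad err mm 0.2  tilt th 0.400 F radial 6.1 tang -1.2 side -1.7 grip 0.0114 12.0
[0.24 0.26 1.7  0.   1.28 0.04]
```

```bash
python3 -m pendant '[0,0.0017,-0.0081,0.0127,0,0,-1, 0,0.0035,-0.0162,0.0255,0,0,-1, 0,0.0056,-0.0242,0.0382,0,0,-1, 0,0.0077,-0.0322,0.0509,0,0,-1, 0,0.01,-0.0402,0.0637,0,0,-1, 0,0.01,-0.0402,0.0637,0,0,-1]' > /dev/null; python3 -c "
from h import *
rep()"
python3 -m pendant '[0,0.0017,-0.0081,0.0127,0,0,-1, 0,0.0035,-0.0162,0.0255,0,0,-1, 0,0.0056,-0.0242,0.0382,0,0,-1, 0,0.0077,-0.0322,0.0509,0,0,-1, 0,0.01,-0.0402,0.0637,0,0,-1, 0,0.01,-0.0402,0.0637,0,0,-1]' > /dev/null; python3 -c "
from h import *
rep()"
```

```text
t 18.75 theta 0.497 rad err mm 0.3  tilt th 0.498 F radial -6.0 tang -1.6 side -0.8 grip 0.0113 12.0
t 19.35 theta 0.596 rad err mm 0.3  tilt th 0.596 F radial -13.5 tang -1.4 side -1.0 grip 0.0116 12.0
```

```bash
python3 -m pendant '[0,0.0031,-0.0078,0.0127,0,0,-1, 0,0.0058,-0.0156,0.0255,0,0,-1, 0,0.0085,-0.0233,0.0382,0,0,-1, 0,0.0112,-0.0311,0.0509,0,0,-1, 0,0.0142,-0.0388,0.0637,0,0,-1, 0,0.0142,-0.0388,0.0637,0,0,-1]' > /dev/null; python3 -c "
from h import *
rep()"
python3 -m pendant '[0,0.0021,-0.008,0.0127,0,0,-1, 0,0.0043,-0.016,0.0255,0,0,-1, 0,0.0067,-0.0239,0.0382,0,0,-1, 0,0.0092,-0.0318,0.0509,0,0,-1, 0,0.0119,-0.0396,0.0637,0,0,-1, 0,0.0119,-0.0396,0.0637,0,0,-1]' > /dev/null; python3 -c "
from h import *
rep()"
```

```text
t 19.95 theta 0.696 rad err mm 0.3  tilt th 0.700 F radial -2.3 tang -0.6 side -3.0 grip 0.0115 12.0
t 20.55 theta 0.796 rad err mm 0.3  tilt th 0.801 F radial -1.8 tang -0.5 side -4.2 grip 0.0113 12.0
```

```bash
python3 -m pendant '[0,0.0021,-0.008,0.0127,0,0,-1, 0,0.0043,-0.016,0.0255,0,0,-1, 0,0.0067,-0.0239,0.0382,0,0,-1, 0,0.0079,-0.0279,0.0446,0,0,-1, 0,0.0079,-0.0279,0.0446,0,0,-1, 0,0.0079,-0.0279,0.0446,0,0,-1]' > /dev/null
python3 - <<'E'
from h import *
rep()
bar=np.array([.4422,.1492,.0905]); P,T=lidpose(.2,bar,.866,tip=.018)
for th in (.03,.06,.09,.12,.15,.18,.19): print(th,rel(*lidpose(.2,bar,.866-th,tip=.018),P,T))
E
```

```text
t 21.15 theta 0.865 rad err mm 0.3  tilt th 0.870 F radial -3.9 tang 0.1 side -5.9 grip 0.0113 12.0
0.03 [-0.     -0.0028  0.0121 -0.0191  0.      0.    ]
0.06 [-0.     -0.0052  0.0243 -0.0382  0.      0.    ]
0.09 [-0.     -0.0073  0.0365 -0.0573 -0.     -0.    ]
0.12 [ 0.     -0.0089  0.0488 -0.0764  0.     -0.    ]
0.15 [ 0.     -0.0103  0.0612 -0.0955 -0.     -0.    ]
0.18 [ 0.     -0.0112  0.0736 -0.1146 -0.     -0.    ]
0.19 [ 0.     -0.0114  0.0777 -0.121  -0.     -0.    ]
```

```bash
python3 -m pendant '[0,-0.0014,0.006,-0.0095,0,0,-1, 0,-0.0028,0.0121,-0.0191,0,0,-1, 0,-0.004,0.0182,-0.0286,0,0,-1, 0,-0.0052,0.0243,-0.0382,0,0,-1, 0,-0.0073,0.0365,-0.0573,0,0,-1, 0,-0.0089,0.0488,-0.0764,0,0,-1, 0,-0.0103,0.0612,-0.0955,0,0,-1, 0,-0.0112,0.0736,-0.1146,0,0,-1, 0,-0.0114,0.0777,-0.121,0,0,-1, 0,-0.0114,0.0777,-0.121,0,0,-1, 0,-0.0114,0.0777,-0.121,0,0,-1, 0,-0.0114,0.0777,-0.121,0,0,-1]' > /dev/null
python3 - <<'E'
from h import *
rep(); o=status.get_obs(); print(np.abs(o["joint_vel"]).max())
a=vision.camera("scene")["pixels"][130:290,230:430,::-1]; b=vision.camera("top")["pixels"][120:280,210:410,::-1]
cv2.imwrite("pics/fin.png",np.hstack([cv2.resize(a,None,fx=2,fy=2),cv2.resize(b,None,fx=2,fy=2)]))
E
```

```text
t 22.35 theta 0.675 rad err mm 0.3  tilt th 0.678 F radial -7.3 tang -0.2 side -4.3 grip 0.0115 12.0
0.0024763090876941543
```

View pics/fin.png

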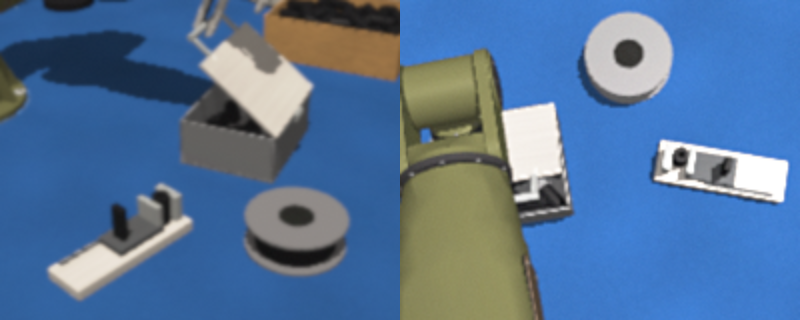

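The lid is held open by its bar at about 0.675 rad, roughly 7° below balance, and it is still. The gauge is closed on the upright sleeve and the spool is where it was. I'll hand in.

```bash
python3 -c "
from station import order
print(order.hand_in())"
```

```text
the job is handed in; nothing more can be done
None
```

I handed the job in at about 22 s: the gauge is closed on the upright sleeve (about 6 N when I let go of the tab), and the lid went to about 0.865 rad and came back to 0.675 rad, roughly 7° below balance, where the arm holds it still by the bar.

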